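Open the stuck stain jar

ROBOT

A 6-joint arm with a two-finger parallel gripper is mounted at the origin on the work surface. World frame = base frame: x ahead of the robot, y to its left, z up, the work surface at z = 0. Lengths are in mm, angles in rad, forces in N, time in s.
With the tool pointing down it reaches from about 275 to 750 mm from the base axis. Payload 10.2 kg.
Tool frame: the origin (TCP) lies at the very end of the fingers, on their centre line; the grasp point (between the pads) lies 19 mm behind it (ctrl.pinch_z is the distance from the TCP to the grasp point, in mm); z points along the fingers, y is the direction in which the jaws open and shut (so a half turn about z gives the same grasp; the last joint's range is limited). The gripper opens to 88 mm and grips with 3 to 60 N. Pads are 18 mm wide; open, the fingers measure 123 mm over their backs; the gripper's body (75 mm by 187 mm) begins 45 mm behind the grasp point.
Start: joints at [-0.223, 0.313, 1.498, -0, 1.331, -0.223], TCP at [525.006, -0.014, 238.72] pointing down, gripper open.
Joint ranges: [-2.94, 2.94], [-0.97, 2.17], [0.19, 2.56], [-1.23, 4.37], [0.02, 3.11], [-2.88, 2.88]. Speed limits (rad/s): [2.39, 2.39, 3.01, 3.14, 3.14, 3.14].

INTERFACE

Orientations are given as a rotation vector (axis times angle).
In Python, from station import sense, read_camera, close_job, boxes_of, silhouettes, mark_of, ctrl gives the robot as it stands.
- The arm moves only by the shell command python3 -m inch 'ROWS' [FORCE]. ROWS is JSON, a list of rows, each an object with "grip": the finger opening in mm, from 0 to 88.1; "linear": the shift along the world's x, y, z in units of 40 mm (1.0 is 40 mm), a list of three; "twist": the turn about the world's z in units of 5 degrees (1.0 is 5 degrees). In form: [{"grip": grip, "linear": [x, y, z], "twist": twist}, ...]. A call has 1 to 12 rows; each row shifts and turns the commanded pose from where the row before left it; what a row does not reach is not made up. A row lasts 1/10 s, in which the tool goes at most 50 mm and 8.59 degrees, less where a joint would pass 70% of its speed; a pose out of reach is approached as far as the arm can. A call is refused whole if a number of a shift passes 1 or a number of a turn 1, either way. A call with a gripper value outside its range is refused whole. The fingers move at their own pace and stop on an object; FORCE is the grip in N (left out, the last holds). Time passes only in rows, so rows that do not move let the fingers close. It gives the time, the measured TCP pose, the force and the opening at its end, in the units of the state.
- sense(): the state, without advancing time (a new reading comes with each control period).
- read_camera(name): name is "scene" or "side" or "wrist"; returns a dict with "color" (480x640x3 uint8, blue, green, red), "camera_matrix" (3x3 intrinsics, pixels), "T" (4x4, takes a point from camera to world coordinates). Camera axes: x right, y up, looking along -z (the intrinsics and any distortion apply to the point x, -y, -z); pixel columns grow to the right and rows downward; lengths in mm; the calibration is good to about 2 mm. A picture is of the moment at which its call begins. There is no depth.
- close_job(): hands the job in, once; it reports no verdict.
Trained networks look in a picture, given as the dict that the camera call returned (one of the last four; its "shot" number tells which), for a name from the list of things; names that differ only in an ending like _2 or _b are one class to them, and where a whole thing is asked for, a point or a joint stands for the part that bears it (a point fixed in the world has none). Each returns a list of dicts, best first, with "score" (0 to 1); they miss things now and then, are a little off and sometimes report something else, mostly with a low value. They report only what shows in the picture. A call takes as long as a camera call. They do not tell look-alikes from the thing itself.
- boxes_of(target, picture): "bbox" ([left, top, right, bottom] in pixels, round what is visible of it).
- silhouettes(target, picture): "region" (480x640 bool, what is visible of it) and "bbox" ([left, top, right, bottom] in pixels, round what is visible of it).
- mark_of(target, picture): "uv" ([column, row] in pixels: a listed point, or the origin of a listed thing).
The state is a dict: "time": time; "joints": joint angles; "dq": joint speeds; "effort": joint torques, N m; "ee_pos": TCP position; "ee_rot": TCP orientation; "ft_force": force on the tool from outside, world axes, zero at the start; "moment": the same for the moment, N m; "grip_width": finger opening in mm.
Only numpy, scipy, OpenCV 4.12 (cv2) and the standard library are available. Lean on these libraries where they do the work, as an engineer would, in place of code of your own. Each camera call takes 0.05 s, during which the arm holds its last target.

TASK

The screw cap of the tall stain jar in the rack is stuck. Grip it firmly, break it loose with a short hard anticlockwise twist, spin it off, and set it down, not drop it, flat in the steel tray with its open side down. Feel your way up the thread as it turns: the jar must stay seated in its rack and must be neither lifted nor pressed down hard. Leave everything else where it is.

Things in the scene. Friction and masses are not known exactly. Their poses are not given: they have to be found in the camera images.
- cap: Black plastic screw cap of the tall jar, round, 56 mm across, 24 mm high, with fine upright ribs, 0.07 kg. Origin: centre of its lower rim; z up along its axis. Unscrews anticlockwise seen from above. Stuck, it resists with about 0.7 N m over the first 30 to 60 degrees, then turns with almost no effort. Free of the thread after 200 to 250 degrees in all, to be felt by lifting gently.
- jar: Tall square jar of brown glass, 67 x 67 mm, body 64 mm high, 0.5 to 0.7 kg; loose in one of the rack's three pockets with 1.5 mm of play on each side. Origin: centre of its underside; z up. Tight, the cap's lower rim is 77 mm and its top 101 mm above this origin. A cap pulled up before it is unscrewed takes the jar with it.
- mouth (a point): Centre of the jar's mouth, on the neck's axis, 97 mm above the jar's underside. The neck, 48 mm across over its coarse thread, carries the cap up several mm per turn, with about 1 mm of play; the climb is to be felt: turning without rising presses the jar down, rising too fast lifts it. Unscrewed, the cap must still rise 15 mm to clear the neck.
- rack: Aluminium rack with three square pockets in a row, 80 x 230 x 45 mm, fixed to the bench. Origin: centre of its underside; y along the row; the pockets are at y = -75, 0 and +75 mm; the jars stand 7 mm above the origin, side walls 45 mm high. The jars' sides lie along the rack's axes.
- pad: Three black rubber pads, 69 x 69 x 2 mm, on the pocket floors under the jars, fixed in the rack. Origin: that of the rack; their tops are 7 mm above it.
- tray: Shallow stainless steel tray, 200 (x) x 150 (y) x 20 mm, wall and floor 3 mm, fixed. Origin: centre of its underside. The cap lies flat on its floor, 3 mm above the origin.
- dish_jar_a: Low square jar of brown glass in the rack with a flat glass lift-off lid and a small round knob, 67 x 67 mm, 65 mm high. To be left alone. Origin: centre of its underside.
- dish_jar_b: A second low square jar, the same as the other. To be left alone. Origin: centre of its underside.
- slide_box: Closed grey plastic box for glass slides, 182 x 102 x 36 mm. To be left alone. Origin: centre of its underside.
- oil_bottle: Small brown dropper bottle, 30 mm across, 78 mm high. To be left alone. Origin: centre of its underside.
- dishes: Stack of three clear round dishes, 93 mm across, 44 mm high. To be left alone. Origin: centre of its underside.
- counter: Round steel hand tally counter, 46 mm across, 27 mm high. To be left alone. Origin: centre of its underside.
- marker: Grey and black marker pen lying down, 125 mm long, 16 mm thick, along its x. To be left alone. Origin: under its middle.
There are look-alikes about, which are no part of the job. Leave any blue or red look-alike of the cap alone.

How it is judged (in metres and radians):
On the way, in this order (a step that is already met when the one before it is completed fails the run):
1. the cap is broken loose and has climbed 3.5 mm on its thread, still over the neck (z of cap in the frame of jar above 0.0805 m and horizontal distance between cap and jar below 0.01 m), for 0.1 s.
2. the cap is off: its rim is above the mouth of the jar (z of cap in the frame of jar above 0.1 m), for 0.1 s.
3. the cap is lowered by the gripper, still held, to within 15 mm of the tray's floor (z of cap in the frame of tray below 0.018 m and x of cap in the frame of tray between -0.08 and 0.08 m and y of cap in the frame of tray between -0.055 and 0.055 m and contact force between cap and the fingers above 0.3 N), for 0.04 s.
At the end, for the whole second after the job is handed in: The cap lies flat on the floor of the tray, open side down (tilt under 0.1 rad, rim within 3 mm of the floor, wholly inside the walls), released and at rest; the jar stands upright, fully seated in its pocket (within 2.5 mm) (z of cap in the frame of tray below 0.006 m and x of cap in the frame of tray between -0.08 and 0.08 m and y of cap in the frame of tray between -0.055 and 0.055 m and angle between cap's own z axis and vertical below 0.1 rad and linear speed of each of cap, jar below 0.02 m/s and z of jar in the frame of rack below 0.0095 m and angle between jar's own z axis and vertical below 0.06 rad); the robot touches nothing.
It fails at once if the jar is lifted more than 5 mm off its pocket floor (z of jar in the frame of rack above 0.012 m).
It fails at once if the jar is tipped more than 0.1 rad (angle between jar's own z axis and vertical above 0.1 rad).
It fails at once if the jar is pressed down onto the pad with more than 22 N (its own weight with the cap is 5 to 8 N) (contact force between jar and pad above 22 N).
It fails at once if another thing is moved more than 30 mm (distance of any of dish_jar_a, dish_jar_b, slide_box, oil_bottle, dishes, counter, marker from where it was at the start of the episode above 0.03 m).
It also fails if it takes over 72 s, if anything falls off the work surface, if the arm or the gripper's body presses on something with over 40 N, if the wrist force passes 120 N, or if a joint passes its speed limit or range.

## Working session

There is one attempt and no reset: what is moved stays moved. The work goes in short steps, Python scripts to look and compute and a shell command to move; the robot and the scene stay as the last step left them, time stands still between calls to the robot, and variables do not carry over. Pictures are saved under pics/ and viewed, and the job is handed in when it is done.

```bash
mkdir -p pics; ls; python3 - <<'E'
from station import *
import cv2
print(sense())
for n in ("scene","side","wrist"):
    p=read_camera(n); cv2.imwrite(f"pics/{n}0.png",p["color"]); print(n,p["camera_matrix"].round(1).tolist(),p["T"].round(3).tolist())
    for t in ("cap","mouth","jar","rack","tray"):
        try:
            print(t,[(round(d["score"],2),[round(float(x)) for x in d["uv"]]) for d in mark_of(t,p)][:3],[(round(d["score"],2),[round(float(x)) for x in d["bbox"]]) for d in boxes_of(t,p)][:4])
        except Exception as e: print(t,e)
E
```

```text
pics
{'time': 0.0, 'joints': array([-2.23376596e-01,  3.13426189e-01,  1.49842611e+00, -2.11227759e-05,
        1.33097242e+00, -2.23425464e-01]), 'dq': array([ 1.05722487e-04, -9.56395372e-04, -2.27818931e-03,  1.46646155e-03,
        1.78423635e-03, -8.44248960e-05]), 'effort': array([-1.80187753e-04, -4.02218950e+01, -2.52264959e+01,  6.94810320e-02,
        3.53677373e-02, -8.52248218e-05]), 'ee_pos': array([5.24761153e+02, 4.91640635e-02, 2.38177375e+02]), 'ee_rot': array([-2.22065202e+00, -2.22077171e+00,  1.05821362e-03]), 'ft_force': array([-0.16165082,  0.44130557, -0.3527367 ]), 'moment': array([0.05776747, 0.04427539, 0.00617614]), 'grip_width': 88.27138762682182}
scene [[465.7, 0.0, 323.1], [0.0, 465.7, 248.8], [0.0, 0.0, 1.0]] [[0.235, -0.688, 0.686, 1089.761], [0.972, 0.155, -0.178, -152.589], [0.017, 0.709, 0.705, 639.123], [0.0, 0.0, 0.0, 1.0]]
cap [(0.88, [284, 234]), (0.79, [243, 281]), (0.73, [304, 236])] [(0.89, [267, 217, 293, 240]), (0.74, [290, 218, 323, 249]), (0.74, [227, 262, 260, 293]), (0.46, [288, 232, 326, 266])]
mouth [] [(0.88, [290, 237, 328, 267]), (
[... 682 characters left out ...]
03])]
rack [(0.88, [300, 290])] [(0.85, [249, 252, 356, 328]), (0.25, [344, 340, 515, 479])]
tray [(0.56, [433, 411])] [(0.86, [342, 342, 515, 480]), (0.29, [296, 270, 350, 306])]
wrist [[392.9, 0.0, 317.0], [0.0, 392.9, 241.3], [0.0, 0.0, 1.0]] [[1.0, 0.0, 0.0, 525.304], [-0.0, 0.947, 0.322, 84.11], [-0.0, -0.322, 0.947, 384.625], [0.0, 0.0, 0.0, 1.0]]
cap [(0.85, [196, 256]), (0.8, [308, 329]), (0.72, [303, 265])] [(0.77, [265, 228, 336, 308]), (0.74, [160, 227, 224, 288]), (0.68, [278, 307, 335, 365])]
mouth [] [(0.79, [264, 207, 347, 283])]
jar [(0.69, [306, 236])] [(0.89, [266, 207, 349, 264])]
rack [] [(0.95, [254, 7, 391, 293])]
tray [(0.63, [260, 430])] [(0.91, [168, 382, 341, 477])]
```

View pics/scene0.png

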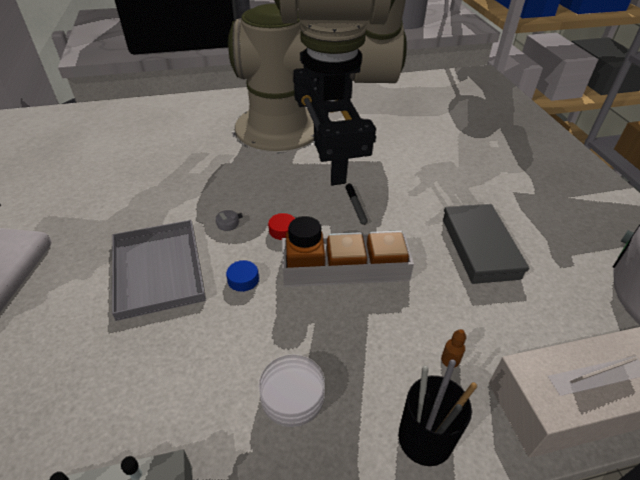

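View pics/side0.png

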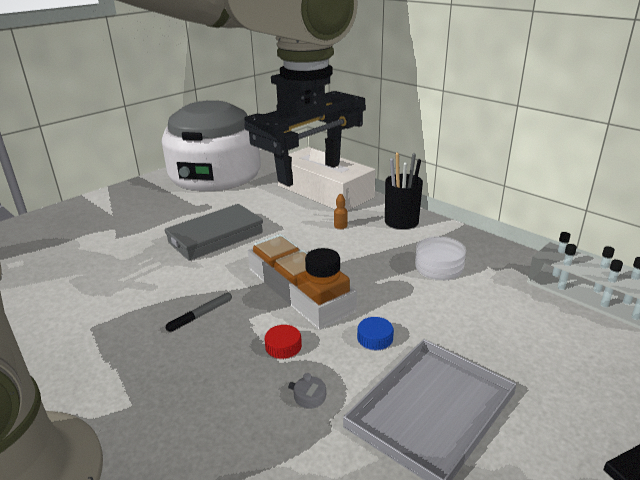

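View pics/wrist0.png

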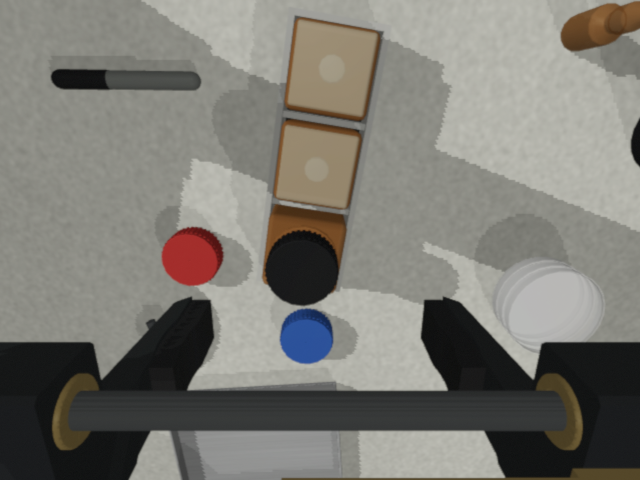

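The black cap is at scene (304,232), side (322,262) and wrist (302,267). The things it could be taken for:
- The red cap, at scene (281,226), side (283,341) and wrist (192,256), lies on the bench.
- The blue cap, at scene (242,276), side (375,333) and wrist (306,336), also lies on the bench.

I choose the black one, on the tall jar. Next I check it in a close crop and measure it.

```bash
cat > h.py <<'E'
from station import *
import numpy as np, cv2
from scipy.optimize import minimize
def proj(p,P):
    T=np.array(p["T"]);K=np.array(p["camera_matrix"]);q=(np.atleast_2d(P)-T[:3,3])@T[:3,:3]
    q=q*[1,-1,-1];u=q@K.T;return u[:,:2]/u[:,2:]
def ray(p,uv,z):
    T=np.array(p["T"]);K=np.array(p["camera_matrix"]);d=np.linalg.solve(K,[uv[0],uv[1],1])*[1,-1,-1]
    d=T[:3,:3]@d;o=T[:3,3];return o+d*(z-o[2])/d[2]
def cyl(x,y,z0,z1,r=28):
    a=np.linspace(0,2*np.pi,60,endpoint=False)
    c=np.c_[x+r*np.cos(a),y+r*np.sin(a)]
    return np.r_[np.c_[c,0*a+z0],np.c_[c,0*a+z1]]
def fitcap(p,m,x0,z0,z1):
    f=4
    M=cv2.resize(m.astype(np.uint8),None,fx=f,fy=f,interpolation=cv2.INTER_NEAREST)
    def c(v):
        h=cv2.convexHull(((proj(p,cyl(v[0],v[1],z0,z1))+.5)*f).astype(np.float32)).astype(np.int32)
        I=np.zeros_like(M);cv2.fillConvexPoly(I,h,1)
        return 1-(I&M).sum()/max(1,(I|M).sum())
    r=minimize(c,x0,method="Nelder-Mead",options=dict(initial_simplex=[x0,np.add(x0,[8,0]),np.add(x0,[0,8])],xatol=.1))
    return r.x,1-r.fun
E
python3 - <<'E'
from h import *
seeds=dict(scene=(304,232),side=(322,262),wrist=(302,267))
for n,s in seeds.items():
    p=read_camera(n); im=p["color"]
    dark=(im.max(2)<60).astype(np.uint8)
    k,l=cv2.connectedComponents(dark,connectivity=4); m=l==l[s[1],s[0]]
    ys,xs=np.where(m)
    x0=ray(p,s,100)[:2]
    v,sc=fitcap(p,m,x0,84,108)
    print(n,m.sum(),xs.min(),xs.max(),ys.min(),ys.max(),x0.round(1),v.round(1),round(sc,3))
    # size check: apparent with unknown z? tray
    for d in silhouettes("tray",p)[:1]:
        c=cv2.approxPolyDP(cv2.convexHull(np.argwhere(d["region"])[:,::-1].astype(np.int32)),8,True)[:,0]
        print("tray",round(d["score"],2),[(q.tolist(),ray(p,q,20)[:2].round(0).tolist()) for q in c])
    r=[d for d in silhouettes("rack",p)[:1]]
    for d in r:
        c=cv2.approxPolyDP(cv2.convexHull(np.argwhere(d["region"])[:,::-1].astype(np.int32)),6,True)[:,0]
        print("rack",round(d["score"],2),[(q.tolist(),ray(p,q,45)[:2].round(0).tolist()) for q in c])
    if n=="wrist": cv2.imwrite("pics/crop_w.png",cv2.resize(im[190:370,140:380],None,fx=3,fy=3))
E
```

```text
scene 873 288 321 216 247 [518.3 -38.4] [512.8 -36.8] 0.939
tray 0.66 [([205, 299], [560.0, -219.0]), ([116, 319], [570.0, -362.0]), ([113, 234], [359.0, -382.0]), ([190, 220], [349.0, -236.0])]
rack 0.93 [([411, 277], [611.0, 129.0]), ([285, 286], [583.0, -85.0]), ([283, 238], [468.0, -68.0]), ([404, 233], [504.0, 156.0])]
side 848 305 339 248 276 [510.6 -39.7] [514.9 -36.2] 0.925
tray 0.73 [([515, 384], [556.0, -370.0]), ([453, 479], [369.0, -390.0]), ([422, 479], [344.0, -364.0]), ([344, 427], [337.0, -248.0]), ([422, 341], [542.0, -223.0])]
rack 0.79 [([356, 311], [505.0, -120.0]), ([317, 329], [430.0, -106.0]), ([250, 270], [464.0, 98.0]), ([248, 250], [506.0, 155.0]), ([354, 288], [550.0, -76.0])]
wrist 4270 265 338 230 304 [513.5 -34. ] [513.5 -34.9] 0.948
tray 0.98 [([341, 477], [555.0, -347.0]), ([179, 479], [355.0, -350.0]), ([168, 433], [350.0, -278.0]), ([218, 388], [414.0, -214.0]), ([334, 382], [544.0, -206.0])]
rack 0.63 [([389, 25], [581.0, 144.0]), ([339, 290], [546.0, -81.0]), ([258, 280], [469.0, -70.0]), ([288, 8], [503.0, 156.0])]
```

View pics/crop_w.png

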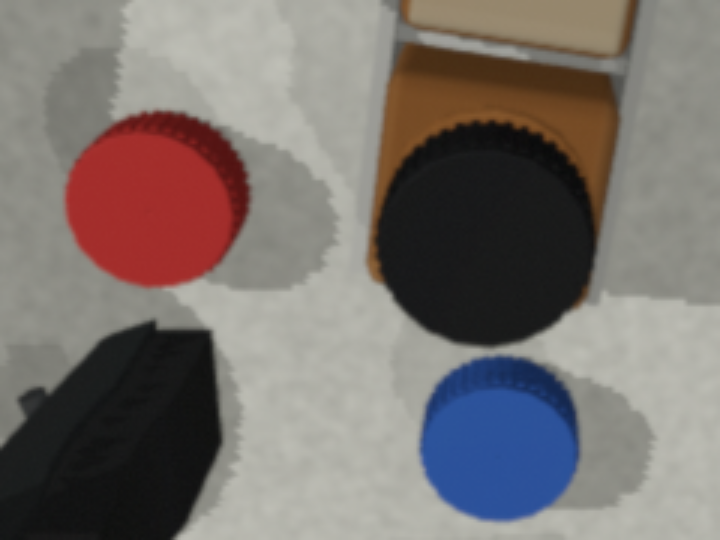

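The crop confirms it: the black ribbed cap sits on the tall jar in the rack's end pocket. The three cameras put it at about (514,-36). The rack is turned by about 8.5° and the tray is centred near (455,-298). I'll move above the cap and wind the wrist clockwise first.

```bash
python3 -m inch '[{"grip":88,"linear":[-0.275,-0.9,0],"twist":-1},{"grip":88,"linear":[0,0,-0.5],"twist":-1},{"grip":88,"linear":[0,0,-0.5],"twist":-1},{"grip":88,"linear":[0,0,-0.5],"twist":-1},{"grip":88,"linear":[0,0,0],"twist":-1},{"grip":88,"linear":[0,0,0],"twist":-1}]' 10; python3 -c "
from station import *
s=sense();print(s['joints'].round(3))"
```

```text
time: 2.7
ee_pos: [513.8, -36.0, 178.2]
ee_rot: [-2.723, -1.565, 0.001]
ft_force: [1.1, 0.9, -0.1]
grip_width: 88.0
[-0.298  0.348  1.615  0.     1.18   0.23 ]
```

```bash
python3 -m inch '[{"grip":88,"linear":[0,0,0],"twist":-1},{"grip":88,"linear":[0,0,0],"twist":-1},{"grip":88,"linear":[0,0,0],"twist":-1},{"grip":88,"linear":[0,0,0],"twist":-1},{"grip":88,"linear":[0,0,0],"twist":-1},{"grip":88,"linear":[0,0,0],"twist":-1},{"grip":88,"linear":[0,0,0],"twist":-1},{"grip":88,"linear":[0,0,0],"twist":-1},{"grip":88,"linear":[0,0,0],"twist":-1},{"grip":88,"linear":[0,0,0],"twist":-1},{"grip":88,"linear":[0,0,0],"twist":-1},{"grip":88,"linear":[0,0,0],"twist":-1}]'
cat > look.py <<'E'
from h import *
import sys
p=read_camera("wrist");im=p["color"];s=sense()
x=np.array([514,-36.])
uv=proj(p,[x[0],x[1],108])[0];print("uv",uv)
dark=(im.max(2)<60).astype(np.uint8)
k,l=cv2.connectedComponents(dark,connectivity=4);m=l==l[int(uv[1]),int(uv[0])]
v,sc=fitcap(p,m,x,84,108);print(m.sum(),"cap",v.round(1),round(sc,3),"tcp",s["ee_pos"].round(1),"j6",s["joints"][5].round(3))
cv2.imwrite(sys.argv[1],im)
E
python3 look.py pics/w1.png
```

```text
time: 3.9
ee_pos: [514.0, -36.0, 178.7]
ee_rot: [3.142, -0.006, 0.0]
ft_force: [-0.5, 0.4, 0.8]
grip_width: 88.2
uv [317.04287726 258.35730944]
6974 cap [514.1 -36.1] 0.95 tcp [514.  -36.  178.7] j6 1.281
```

```bash
python3 -m inch '[{"grip":88,"linear":[0,0,0],"twist":-1},{"grip":88,"linear":[0,0,0],"twist":-1},{"grip":88,"linear":[0,0,0],"twist":-1},{"grip":88,"linear":[0,0,0],"twist":-1},{"grip":88,"linear":[0,0,0],"twist":-1},{"grip":88,"linear":[0,0,0],"twist":-1},{"grip":88,"linear":[0,0,0],"twist":-1},{"grip":88,"linear":[0,0,0],"twist":-1},{"grip":88,"linear":[0,0,0],"twist":-1},{"grip":88,"linear":[0,0,0],"twist":-1},{"grip":88,"linear":[0,0,0],"twist":-1},{"grip":88,"linear":[0,0,0],"twist":-1}]'
python3 look.py pics/w2.png
```

```text
time: 5.15
ee_pos: [514.0, -36.0, 178.7]
ee_rot: [-2.719, 1.573, -0.0]
ft_force: [-0.6, -0.1, 0.5]
grip_width: 88.2
uv [317.43660055 258.14116018]
7021 cap [513.8 -37.1] 0.955 tcp [514.  -36.  178.7] j6 2.326
```

View pics/w2.png

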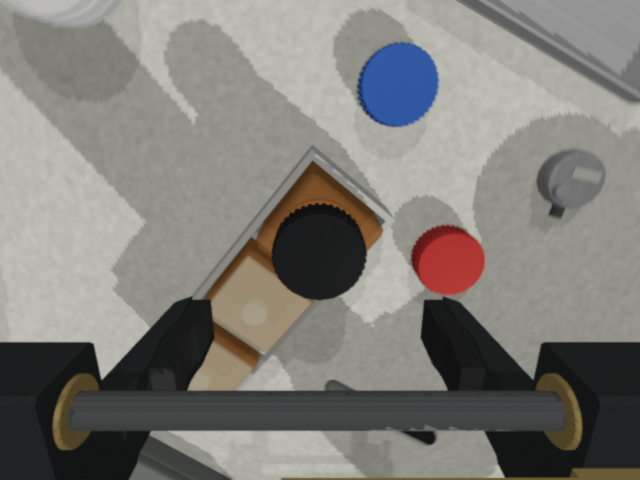

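The cap is centred at (320,252) between the fingers and nothing is in the way. Wind a little more, descend, then close gently.

```bash
python3 -m inch '[{"grip":88,"linear":[-0.005,-0.005,-0.5],"twist":-1},{"grip":88,"linear":[0,0,-0.5],"twist":-1},{"grip":88,"linear":[0,0,-0.5],"twist":-1},{"grip":88,"linear":[0,0,-0.5],"twist":0},{"grip":88,"linear":[0,0,-0.25],"twist":0},{"grip":88,"linear":[0,0,-0.23],"twist":0},{"grip":88,"linear":[0,0,0],"twist":0},{"grip":88,"linear":[0,0,0],"twist":0}]' 10
python3 look.py pics/w3.png
```

```text
time: 6.0
ee_pos: [514.1, -36.3, 80.1]
ee_rot: [-2.493, 1.912, -0.001]
ft_force: [-1.1, -0.3, 0.7]
grip_width: 88.3
uv [317.9975735  359.74466381]
16829 cap [513.6 -37.2] 0.829 tcp [514.2 -36.3  80.3] j6 2.581
```

```bash
python3 -m inch '[{"grip":50,"linear":[0,0,0],"twist":0},{"grip":50,"linear":[0,0,0],"twist":0},{"grip":50,"linear":[0,0,0],"twist":0},{"grip":50,"linear":[0,0,0],"twist":0},{"grip":50,"linear":[0,0,0],"twist":0}]' 8; python3 -c "
from station import *
s=sense();print(s['ee_pos'],s['ft_force'],s['moment'],s['joints'])"
```

```text
time: 6.55
ee_pos: [513.7, -36.3, 79.6]
ee_rot: [2.492, -1.912, -0.0]
ft_force: [-2.6, -0.5, 1.6]
grip_width: 56.2
[513.68052156 -36.26232458  79.58179592] [-2.60142158 -0.53256586  1.63881346] [ 0.0523755   0.28638039 -0.01388863] [-2.98183425e-01  4.77515372e-01  1.71642939e+00 -2.52673289e-04
  9.47925094e-01  2.58159173e+00]
```

Gripped at 56.2 mm with small lateral forces. Now grip hard and break it loose.

```bash
cat > st.py <<'E'
from station import *
s=sense();print("t",round(s['time'],2),"F",s['ft_force'].round(1),"M",s['moment'].round(2),"j6",s['joints'][5].round(3),"z",s['ee_pos'].round(2),"g",round(s['grip_width'],1))
E
python3 -m inch '[{"grip":50,"linear":[-0.01,0,0],"twist":0},{"grip":50,"linear":[0,0,0],"twist":0},{"grip":50,"linear":[0,0,0],"twist":0}]' 55; python3 st.py
python3 -m inch '[{"grip":50,"linear":[0,0,0],"twist":1},{"grip":50,"linear":[0,0,0.002],"twist":1},{"grip":50,"linear":[0,0,0.002],"twist":1}]'; python3 st.py
```

```text
time: 6.85
ee_pos: [513.6, -36.3, 79.6]
ee_rot: [-2.492, 1.912, -0.001]
ft_force: [1.0, 0.3, 0.5]
grip_width: 55.4
t 6.85 F [1.  0.3 0.5] M [ 0.04 -0.03 -0.03] j6 2.581 z [513.58 -36.28  79.6 ] g 55.4
time: 7.15
ee_pos: [513.6, -36.4, 79.8]
ee_rot: [-2.722, 1.568, -0.001]
ft_force: [-1.0, 6.3, 7.8]
grip_width: 55.6
t 7.15 F [-1.   6.3  7.8] M [ 1.08  0.23 -0.17] j6 2.317 z [513.56 -36.4   79.8 ] g 55.6
```

Fz is at 7.8 N, so the cap is climbing. Raise a touch and feel.

```bash
python3 -m inch '[{"grip":50,"linear":[0,0,0.006],"twist":0}]' ; python3 st.py
python3 -m inch '[{"grip":50,"linear":[0,0,0.002],"twist":0},{"grip":50,"linear":[0,0,0.0],"twist":0}]'; python3 st.py
```

```text
time: 7.25
ee_pos: [513.6, -36.0, 80.3]
ee_rot: [-2.721, 1.569, -0.001]
ft_force: [-0.9, 2.4, 5.8]
grip_width: 55.4
t 7.25 F [-0.9  2.4  5.8] M [ 0.53 -0.09  0.18] j6 2.319 z [513.62 -36.04  80.27] g 55.4
time: 7.45
ee_pos: [513.7, -36.6, 80.5]
ee_rot: [2.719, -1.573, 0.002]
ft_force: [-1.7, -2.6, 5.4]
grip_width: 55.2
t 7.45 F [-1.7 -2.6  5.4] M [-0.15  0.23  0.13] j6 2.322 z [513.65 -36.63  80.5 ] g 55.2
```

```bash
python3 -m inch '[{"grip":50,"linear":[0,0,0.006],"twist":1},{"grip":50,"linear":[0,0,0.004],"twist":1}]' ; python3 st.py
python3 -m inch '[{"grip":50,"linear":[0,0,0.004],"twist":1},{"grip":50,"linear":[0,0,0.004],"twist":1}]'; python3 st.py
```

```text
time: 7.65
ee_pos: [513.8, -36.5, 80.9]
ee_rot: [2.847, -1.327, 0.002]
ft_force: [0.1, -1.6, 4.6]
grip_width: 55.1
t 7.65 F [ 0.1 -1.6  4.6] M [-0.04  0.09 -0.29] j6 2.145 z [513.83 -36.55  80.91] g 55.1
time: 7.85
ee_pos: [513.7, -36.3, 81.1]
ee_rot: [2.953, -1.073, 0.001]
ft_force: [0.1, -0.0, 2.0]
grip_width: 55.2
t 7.85 F [ 0.1 -0.   2. ] M [ 0.07  0.13 -0.03] j6 1.97 z [513.68 -36.33  81.06] g 55.2
```

```bash
python3 -m inch '[{"grip":50,"linear":[0,0,0.003],"twist":1},{"grip":50,"linear":[0,0,0.003],"twist":1},{"grip":50,"linear":[0,0,0.003],"twist":1}]' ; python3 st.py
python3 -m inch '[{"grip":50,"linear":[0,0,0.003],"twist":1},{"grip":50,"linear":[0,0,0.003],"twist":1},{"grip":50,"linear":[0,0,0.003],"twist":1}]'; python3 st.py; python3 look.py pics/w4.png
```

```text
time: 8.15
ee_pos: [513.3, -36.2, 81.0]
ee_rot: [3.067, -0.678, -0.001]
ft_force: [-0.3, -0.1, 0.1]
grip_width: 55.3
t 8.15 F [-0.3 -0.1  0.1] M [ 0.07  0.13 -0.03] j6 1.708 z [513.26 -36.17  80.98] g 55.3
time: 8.45
ee_pos: [513.5, -36.3, 81.6]
ee_rot: [3.129, -0.272, 0.0]
ft_force: [-0.9, -1.3, 3.6]
grip_width: 55.4
t 8.45 F [-0.9 -1.3  3.6] M [-0.02  0.19 -0.13] j6 1.446 z [513.45 -36.32  81.58] g 55.4
uv [316.36786976 355.80021692]
66838 cap [515.  -36.5] 0.242 tcp [513.4 -36.3  81.6] j6 1.442
```

View pics/w4.png

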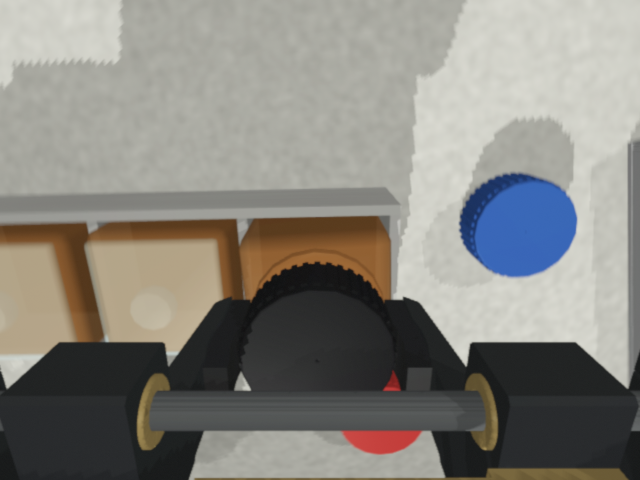

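The cap is held at (318,350) and Fz shows it following the climb: 65° for 1.9 mm. Continue.

```bash
python3 -m inch '[{"grip":50,"linear":[0,0,0.005],"twist":1},{"grip":50,"linear":[0,0,0.003],"twist":1},{"grip":50,"linear":[0,0,0.003],"twist":1},{"grip":50,"linear":[0,0,0.003],"twist":1}]' ; python3 st.py
python3 -m inch '[{"grip":50,"linear":[0,0,0.003],"twist":1},{"grip":50,"linear":[0,0,0.003],"twist":1},{"grip":50,"linear":[0,0,0.003],"twist":1}]'; python3 st.py
```

```text
time: 8.9
ee_pos: [513.6, -36.4, 82.5]
ee_rot: [3.129, 0.273, 0.001]
ft_force: [-1.3, -0.8, 6.3]
grip_width: 55.4
t 8.9 F [-1.3 -0.8  6.3] M [-0.05  0.32 -0.21] j6 1.098 z [513.61 -36.4   82.52] g 55.4
time: 9.2
ee_pos: [513.8, -36.5, 83.2]
ee_rot: [3.066, 0.679, 0.002]
ft_force: [-2.3, -0.6, 10.3]
grip_width: 55.3
t 9.2 F [-2.3 -0.6 10.3] M [-0.07  0.38 -0.26] j6 0.837 z [513.83 -36.5   83.21] g 55.3
```

Fz is rising, so lift without turning.

```bash
python3 -m inch '[{"grip":50,"linear":[0,0,0.01],"twist":0},{"grip":50,"linear":[0,0,0],"twist":0}]' ; python3 st.py

```

```text
time: 9.4
ee_pos: [513.8, -36.4, 83.3]
ee_rot: [3.067, 0.675, 0.002]
ft_force: [0.1, -0.2, 6.9]
grip_width: 55.1
t 9.4 F [ 0.1 -0.2  6.9] M [-0.09  0.07  0.01] j6 0.839 z [513.83 -36.44  83.26] g 55.1
```

```bash
python3 -m inch '[{"grip":50,"linear":[0,0,0.012],"twist":0},{"grip":50,"linear":[0,0,0],"twist":0}]' ; python3 st.py
python3 -m inch '[{"grip":50,"linear":[0,0,0.006],"twist":1},{"grip":50,"linear":[0,0,0.005],"twist":1},{"grip":50,"linear":[0,0,0.005],"twist":1}]'; python3 st.py
```

```text
time: 9.6
ee_pos: [513.6, -36.3, 83.3]
ee_rot: [3.067, 0.677, 0.001]
ft_force: [1.5, -0.8, 3.0]
grip_width: 55.1
t 9.6 F [ 1.5 -0.8  3. ] M [-0.12 -0.03  0.01] j6 0.838 z [513.58 -36.28  83.32] g 55.1
time: 9.9
ee_pos: [513.4, -36.3, 84.0]
ee_rot: [2.951, 1.077, -0.0]
ft_force: [-0.9, -1.0, 5.7]
grip_width: 54.9
t 9.9 F [-0.9 -1.   5.7] M [-0.25  0.14 -0.11] j6 0.572 z [513.39 -36.34  84.04] g 54.9
```

```bash
python3 -m inch '[{"grip":50,"linear":[0,0,0.009],"twist":1},{"grip":50,"linear":[0,0,0.006],"twist":1},{"grip":50,"linear":[0,0,0.006],"twist":1}]'; python3 st.py
python3 -m inch '[{"grip":50,"linear":[0,0,0.006],"twist":0}]'; python3 st.py
```

```text
time: 10.2
ee_pos: [513.4, -36.4, 84.8]
ee_rot: [2.785, 1.453, -0.0]
ft_force: [-0.8, -2.3, 3.7]
grip_width: 55.4
t 10.2 F [-0.8 -2.3  3.7] M [-0.15  0.13 -0.07] j6 0.31 z [513.35 -36.37  84.78] g 55.4
time: 10.3
ee_pos: [513.3, -36.2, 84.9]
ee_rot: [-2.787, -1.45, 0.0]
ft_force: [0.4, 0.0, 1.6]
grip_width: 55.1
t 10.3 F [0.4 0.  1.6] M [ 0.05 -0.11 -0.  ] j6 0.313 z [513.29 -36.23  84.87] g 55.1
```

```bash
python3 -m inch '[{"grip":50,"linear":[0,0,0.005],"twist":1},{"grip":50,"linear":[0,0,0.005],"twist":1},{"grip":50,"linear":[0,0,0.005],"twist":1},{"grip":50,"linear":[0,0,0.005],"twist":1}]'; python3 st.py
python3 -m inch '[{"grip":50,"linear":[0,0,0.005],"twist":1},{"grip":50,"linear":[0,0,0.005],"twist":1},{"grip":50,"linear":[0,0,0.005],"twist":1}]'; python3 st.py
python3 -c "
from h import *
p=read_camera('side');cv2.imwrite('pics/s5.png',cv2.resize(p['color'][180:360,220:460],None,fx=3,fy=3,interpolation=2))"
```

```text
time: 10.7
ee_pos: [513.4, -36.3, 85.8]
ee_rot: [2.492, 1.912, -0.0]
ft_force: [0.3, -1.9, 3.5]
grip_width: 55.3
t 10.7 F [ 0.3 -1.9  3.5] M [-0.24  0.06 -0.1 ] j6 -0.036 z [513.39 -36.32  85.79] g 55.3
time: 11.0
ee_pos: [513.5, -36.3, 86.5]
ee_rot: [2.221, 2.221, 0.0]
ft_force: [0.5, -2.0, 4.8]
grip_width: 55.5
t 11.0 F [ 0.5 -2.   4.8] M [-0.19  0.01 -0.13] j6 -0.298 z [513.5  -36.3   86.51] g 55.5
```

View pics/s5.png

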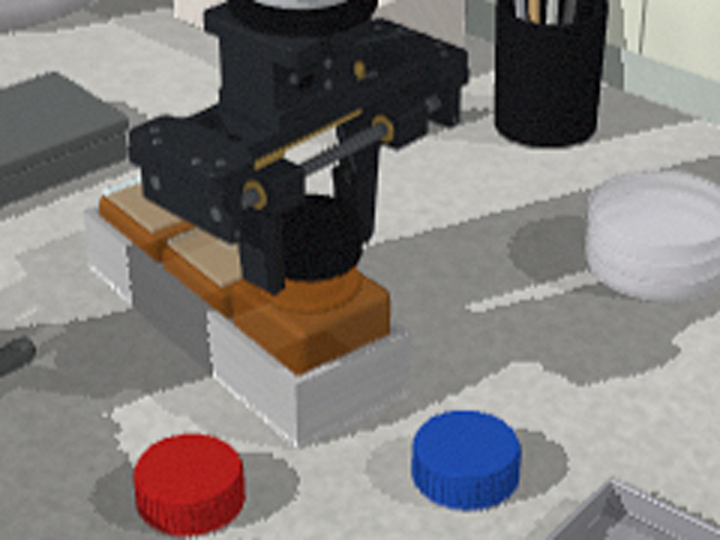

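The cap is rising in the grip with the neck visible under it, and the jar is still seated. Continue to 200° and beyond.

```bash
python3 -m inch '[{"grip":50,"linear":[0,0,0.006],"twist":1},{"grip":50,"linear":[0,0,0.006],"twist":1},{"grip":50,"linear":[0,0,0.006],"twist":1},{"grip":50,"linear":[0,0,0.005],"twist":1}]'; python3 st.py
python3 -m inch '[{"grip":50,"linear":[0,0,0.006],"twist":1},{"grip":50,"linear":[0,0,0.006],"twist":1},{"grip":50,"linear":[0,0,0.006],"twist":1},{"grip":50,"linear":[0,0,0.005],"twist":1}]'; python3 st.py
```

```text
time: 11.45
ee_pos: [513.6, -36.3, 87.5]
ee_rot: [1.803, 2.572, 0.0]
ft_force: [-0.3, -1.0, 5.3]
grip_width: 55.4
t 11.45 F [-0.3 -1.   5.3] M [-0.09 -0.03 -0.15] j6 -0.646 z [513.56 -36.26  87.52] g 55.4
time: 11.85
ee_pos: [513.6, -36.2, 88.5]
ee_rot: [1.329, 2.846, 0.0]
ft_force: [0.0, 0.7, 6.6]
grip_width: 55.2
t 11.85 F [0.  0.7 6.6] M [-0.02  0.05 -0.15] j6 -0.995 z [513.55 -36.21  88.49] g 55.2
```

```bash
python3 -m inch '[{"grip":50,"linear":[0,0,0.009],"twist":1},{"grip":50,"linear":[0,0,0.006],"twist":1},{"grip":50,"linear":[0,0,0.006],"twist":1},{"grip":50,"linear":[0,0,0.006],"twist":1}]'; python3 st.py
python3 -m inch '[{"grip":50,"linear":[0,0,0.006],"twist":1},{"grip":50,"linear":[0,0,0.006],"twist":1},{"grip":50,"linear":[0,0,0.006],"twist":1}]'; python3 st.py
```

```text
time: 12.25
ee_pos: [513.4, -36.2, 89.5]
ee_rot: [0.815, 3.034, 0.0]
ft_force: [-1.4, -0.7, 5.9]
grip_width: 55.4
t 12.25 F [-1.4 -0.7  5.9] M [-0.    0.04 -0.11] j6 -1.344 z [513.45 -36.16  89.51] g 55.4
time: 12.55
ee_pos: [513.4, -36.2, 90.2]
ee_rot: [-0.412, -3.114, -0.0]
ft_force: [-1.6, 0.1, 7.0]
grip_width: 55.1
t 12.55 F [-1.6  0.1  7. ] M [-0.07  0.1  -0.17] j6 -1.606 z [513.4  -36.17  90.22] g 55.1
```

240° turned. A few more turns, then feel by lifting gently.

```bash
python3 -m inch '[{"grip":50,"linear":[0,0,0.009],"twist":1},{"grip":50,"linear":[0,0,0.006],"twist":1},{"grip":50,"linear":[0,0,0.006],"twist":1},{"grip":50,"linear":[0,0,0.006],"twist":1}]'; python3 st.py
python3 -m inch '[{"grip":50,"linear":[0,0,0.012],"twist":0},{"grip":50,"linear":[0,0,0.012],"twist":0}]'; python3 st.py
python3 -m inch '[{"grip":50,"linear":[0,0,0.012],"twist":0},{"grip":50,"linear":[0,0,0.012],"twist":0}]'; python3 st.py
```

```text
time: 12.95
ee_pos: [513.3, -36.2, 91.3]
ee_rot: [0.135, -3.139, 0.0]
ft_force: [-0.3, -1.2, 6.2]
grip_width: 55.5
t 12.95 F [-0.3 -1.2  6.2] M [-0.09  0.15 -0.12] j6 -1.955 z [513.35 -36.24  91.25] g 55.5
time: 13.15
ee_pos: [513.0, -36.0, 91.6]
ee_rot: [0.131, -3.138, -0.001]
ft_force: [-0.1, 0.3, -1.4]
grip_width: 55.2
t 13.15 F [-0.1  0.3 -1.4] M [ 0.12 -0.08 -0.01] j6 -1.952 z [513.02 -36.01  91.59] g 55.2
time: 13.35
ee_pos: [513.2, -36.1, 92.7]
ee_rot: [0.135, -3.138, -0.001]
ft_force: [-0.3, 0.4, -0.7]
grip_width: 55.1
t 13.35 F [-0.3  0.4 -0.7] M [ 0.14 -0.07 -0.  ] j6 -1.955 z [513.18 -36.06  92.73] g 55.1
```

Fz is only about the cap's own weight (0.7 N), so it seems free. Rise gently and watch the force.

```bash
python3 -m inch '[{"grip":50,"linear":[0,0,0.02],"twist":0},{"grip":50,"linear":[0,0,0.02],"twist":0}]'; python3 st.py
python3 -m inch '[{"grip":50,"linear":[0,0,0.02],"twist":0},{"grip":50,"linear":[0,0,0.02],"twist":0}]'; python3 st.py
```

```text
time: 13.55
ee_pos: [513.3, -36.2, 94.6]
ee_rot: [0.136, -3.138, -0.0]
ft_force: [-0.5, -0.0, -0.9]
grip_width: 54.7
t 13.55 F [-0.5 -0.  -0.9] M [ 0.1  -0.03  0.04] j6 -1.956 z [513.35 -36.17  94.57] g 54.7
time: 13.75
ee_pos: [513.4, -36.2, 96.3]
ee_rot: [0.137, -3.139, 0.0]
ft_force: [0.1, 0.3, -0.4]
grip_width: 55.1
t 13.75 F [ 0.1  0.3 -0.4] M [ 0.11 -0.1   0.02] j6 -1.956 z [513.39 -36.21  96.26] g 55.1
```

```bash
python3 -m inch '[{"grip":50,"linear":[0,0,0.1],"twist":0},{"grip":50,"linear":[0,0,0.15],"twist":0},{"grip":50,"linear":[0,0,0.2],"twist":0},{"grip":50,"linear":[0,0,0.4],"twist":0},{"grip":50,"linear":[0,0,0.5],"twist":0},{"grip":50,"linear":[0,0,0.5],"twist":0},{"grip":50,"linear":[0,0,0],"twist":0},{"grip":50,"linear":[0,0,0],"twist":0}]'; python3 st.py
python3 - <<'E'
from h import *
p=read_camera('side');cv2.imwrite('pics/s6.png',p['color'])
q=read_camera('scene');cv2.imwrite('pics/c6.png',q['color'])
for n,r in(("side",p),("scene",q)):
  for d in silhouettes("tray",r)[:1]:
    m=d["region"];h=cv2.convexHull(np.argwhere(m)[:,::-1].astype(np.int32))
    mom=cv2.minAreaRect(h)
    c=cv2.approxPolyDP(h,8,True)[:,0]
    print(n,round(d["score"],2),[ray(r,x,20)[:2].round(0).tolist() for x in c], ray(r,mark_of("tray",r)[0]["uv"],0).round(0))
E
```

```text
time: 14.55
ee_pos: [513.3, -36.2, 170.1]
ee_rot: [-0.137, 3.138, -0.0]
ft_force: [0.8, 0.0, -1.0]
grip_width: 55.2
t 14.55 F [ 0.8  0.  -1. ] M [ 0.15 -0.03 -0.05] j6 -1.956 z [513.3  -36.19 170.08] g 55.2
side 0.75 [[556.0, -370.0], [368.0, -389.0], [343.0, -363.0], [340.0, -244.0], [545.0, -223.0]] [ 453. -303.    0.]
scene 0.67 [[562.0, -219.0], [570.0, -364.0], [362.0, -381.0], [353.0, -234.0]] [ 457. -301.    0.]
```

View pics/s6.png

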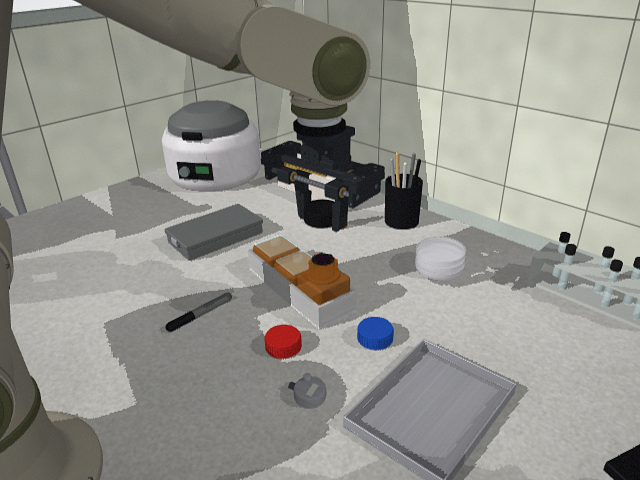

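View pics/c6.png

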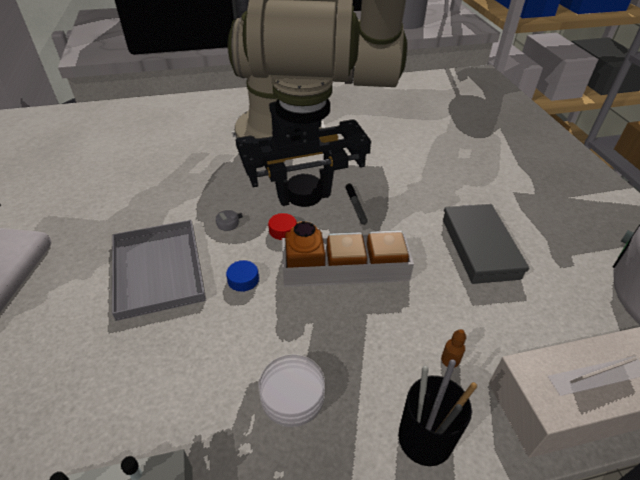

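The cap is off and hanging level in the fingers. The jar is seated, with its bare neck at scene (305,235). The tray centre from two views is about (455,-301). I'll carry the cap over, turning the jaws along the tray's long side.

```bash
python3 -m inch '[{"grip":50,"linear":[-0.06,-0.3,0],"twist":-1},{"grip":50,"linear":[-0.12,-0.6,0],"twist":-1},{"grip":50,"linear":[-0.13,-0.6,0],"twist":-1},{"grip":50,"linear":[-0.13,-0.6,0],"twist":-1},{"grip":50,"linear":[-0.13,-0.6,0],"twist":-1},{"grip":50,"linear":[-0.13,-0.6,0],"twist":-1},{"grip":50,"linear":[-0.13,-0.6,0],"twist":-1},{"grip":50,"linear":[-0.13,-0.6,0],"twist":-1},{"grip":50,"linear":[-0.13,-0.6,0],"twist":-1},{"grip":50,"linear":[-0.13,-0.6,0],"twist":-1},{"grip":50,"linear":[-0.13,-0.6,0],"twist":-1},{"grip":50,"linear":[-0.1,-0.3,0],"twist":-1}]'
python3 -m inch '[{"grip":50,"linear":[0,0,-0.3],"twist":-1},{"grip":50,"linear":[0,0,-0.5],"twist":-1},{"grip":50,"linear":[0,0,-0.5],"twist":-1},{"grip":50,"linear":[0,0,-0.5],"twist":-1},{"grip":50,"linear":[0,0,-0.5],"twist":0},{"grip":50,"linear":[0,0,-0.3],"twist":0},{"grip":50,"linear":[0,0,0],"twist":0},{"grip":50,"linear":[0,0,0],"twist":0}]'; python3 st.py
python3 - <<'E'
from h import *
for n in("side","scene","wrist"):
  r=read_camera(n);cv2.imwrite(f'pics/{n}7.png',r['color'])
E
```

```text
time: 16.05
ee_pos: [454.9, -301.9, 169.8]
ee_rot: [-1.457, -2.783, 0.0]
ft_force: [-0.4, -0.2, 0.5]
grip_width: 55.5
time: 16.85
ee_pos: [455.6, -300.4, 66.7]
ee_rot: [1.912, 2.492, -0.0]
ft_force: [0.3, 0.2, -0.4]
grip_width: 55.4
t 16.85 F [ 0.3  0.2 -0.4] M [ 0.06 -0.01 -0.01] j6 -1.06 z [ 455.62 -300.45   66.67] g 55.4
```

View pics/side7.png

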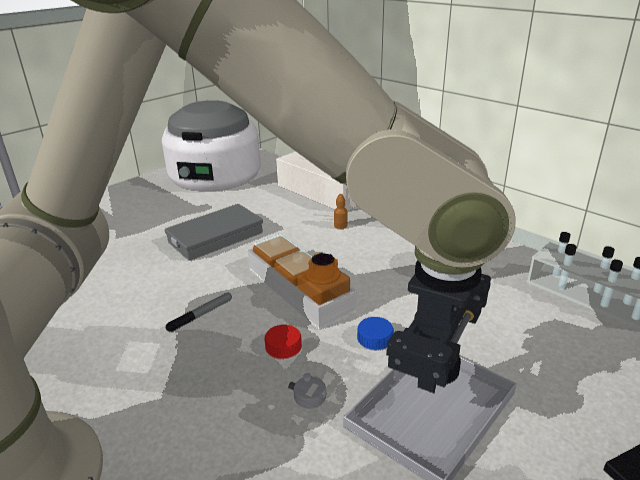

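View pics/scene7.png

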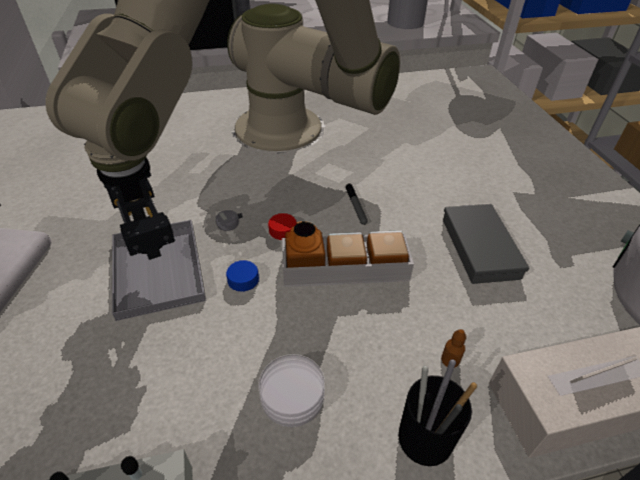

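View pics/wrist7.png

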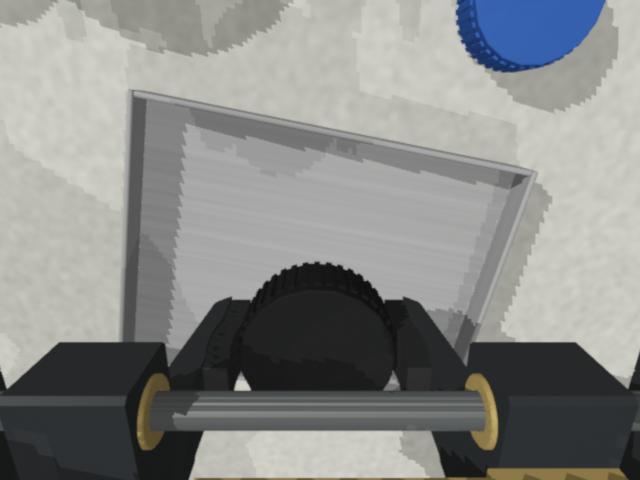

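Everything is aligned: the cap is level and inside the tray walls in the wrist view, at (318,340). Lower it and feel for the floor.

```bash
python3 -m inch '[{"grip":50,"linear":[0,0,-0.4],"twist":0},{"grip":50,"linear":[0,0,-0.4],"twist":0},{"grip":50,"linear":[0,0,-0.3],"twist":0},{"grip":50,"linear":[0,0,-0.2],"twist":0},{"grip":50,"linear":[0,0,-0.1],"twist":0},{"grip":50,"linear":[0,0,-0.08],"twist":0},{"grip":50,"linear":[0,0,0],"twist":0},{"grip":50,"linear":[0,0,0],"twist":0}]'; python3 st.py
python3 -m inch '[{"grip":50,"linear":[0,0,-0.02],"twist":0},{"grip":50,"linear":[0,0,-0.02],"twist":0}]'; python3 st.py
```

```text
time: 17.8
ee_pos: [455.6, -300.4, 7.4]
ee_rot: [1.912, 2.492, -0.0]
ft_force: [0.2, -0.8, -1.1]
grip_width: 55.5
t 17.8 F [ 0.2 -0.8 -1.1] M [-0.03 -0.02  0.02] j6 -1.059 z [ 455.58 -300.38    7.37] g 55.5
time: 18.0
ee_pos: [455.5, -300.3, 5.6]
ee_rot: [1.912, 2.492, -0.0]
ft_force: [0.2, -0.9, -0.4]
grip_width: 55.4
t 18.0 F [ 0.2 -0.9 -0.4] M [-0.06 -0.03  0.03] j6 -1.059 z [ 455.54 -300.31    5.64] g 55.4
```

```bash
python3 -m inch '[{"grip":50,"linear":[0,0,-0.02],"twist":0},{"grip":50,"linear":[0,0,-0.02],"twist":0}]'; python3 st.py
python3 -m inch '[{"grip":50,"linear":[0,0,-0.015],"twist":0},{"grip":50,"linear":[0,0,-0.015],"twist":0}]'; python3 st.py
```

```text
time: 18.2
ee_pos: [455.4, -300.2, 3.8]
ee_rot: [1.912, 2.492, 0.0]
ft_force: [0.3, 0.3, -1.1]
grip_width: 55.1
t 18.2 F [ 0.3  0.3 -1.1] M [-0.03  0.03  0.01] j6 -1.06 z [ 455.42 -300.21    3.79] g 55.1
time: 18.4
ee_pos: [455.4, -300.2, 3.4]
ee_rot: [-1.912, -2.492, 0.0]
ft_force: [-5.3, 3.2, 15.4]
grip_width: 55.2
t 18.4 F [-5.3  3.2 15.4] M [ 0.65  0.73 -0.  ] j6 -1.059 z [ 455.42 -300.23    3.42] g 55.2
```

The fingertips touch the floor, with the rim about 4 mm above it, because the tips reach below the rim. Back off slightly, ease the grip and open slowly so that the cap slides down.

```bash
python3 -m inch '[{"grip":50,"linear":[0,0,0.02],"twist":0},{"grip":50,"linear":[0,0,0],"twist":0},{"grip":50,"linear":[0,0,0],"twist":0},{"grip":50,"linear":[0,0,0],"twist":0}]' 3; python3 st.py
python3 -m inch '[{"grip":56,"linear":[0,0,0],"twist":0},{"grip":56.5,"linear":[0,0,0],"twist":0},{"grip":57,"linear":[0,0,0],"twist":0},{"grip":58,"linear":[0,0,0],"twist":0},{"grip":60,"linear":[0,0,0],"twist":0},{"grip":64,"linear":[0,0,0],"twist":0},{"grip":70,"linear":[0,0,0],"twist":0},{"grip":76,"linear":[0,0,0],"twist":0},{"grip":76,"linear":[0,0,0],"twist":0}]'; python3 st.py
python3 -c "
from h import *
p=read_camera('wrist');cv2.imwrite('pics/w8.png',p['color'])"
```

```text
time: 18.8
ee_pos: [455.5, -300.3, 3.4]
ee_rot: [1.912, 2.492, -0.0]
ft_force: [-0.7, -0.1, 2.3]
grip_width: 56.4
t 18.8 F [-0.7 -0.1  2.3] M [ 0.08  0.01 -0.02] j6 -1.06 z [ 455.45 -300.26    3.45] g 56.4
time: 19.7
ee_pos: [455.0, -300.4, 3.5]
ee_rot: [-1.912, -2.492, 0.001]
ft_force: [-4.5, -0.4, 5.1]
grip_width: 75.7
t 19.7 F [-4.5 -0.4  5.1] M [-0.06  0.4  -0.02] j6 -1.06 z [ 455.   -300.36    3.48] g 75.7
```

View pics/w8.png

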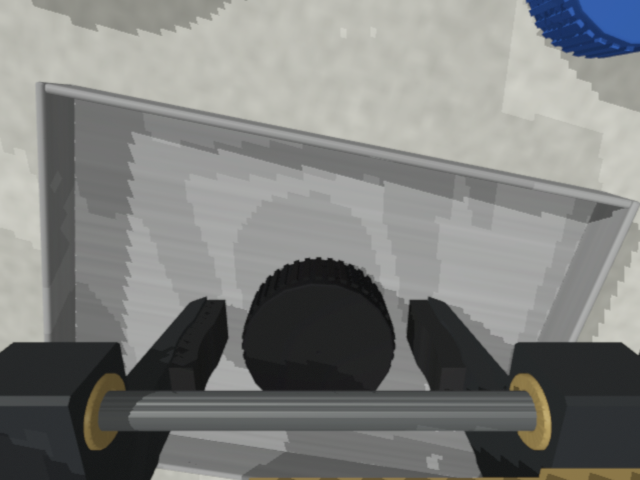

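The cap sits at (318,330) with clear gaps to both fingers. Retreat straight up.

```bash
python3 -m inch '[{"grip":76,"linear":[0,0,0.05],"twist":0},{"grip":76,"linear":[0,0,0.2],"twist":0},{"grip":76,"linear":[0,0,0.5],"twist":0},{"grip":76,"linear":[0,0,0.8],"twist":0},{"grip":76,"linear":[0,0,0.8],"twist":0},{"grip":76,"linear":[0,0,0.8],"twist":0},{"grip":76,"linear":[0,0,0.8],"twist":0},{"grip":76,"linear":[0,0,0.5],"twist":0},{"grip":76,"linear":[0,0,0],"twist":0},{"grip":76,"linear":[0,0,0],"twist":0}]'; python3 st.py
python3 - <<'E'
from h import *
for n in("side","scene","wrist"):
  r=read_camera(n);cv2.imwrite(f'pics/{n}9.png',r['color'])
  uv=proj(r,[455,-300,27])[0]
  if n!="wrist": u=uv.astype(int);cv2.imwrite(f'pics/{n}9c.png',cv2.resize(r['color'][u[1]-70:u[1]+70,max(0,u[0]-90):u[0]+90],None,fx=4,fy=4,interpolation=2))
  dark=(r["color"].max(2)<60).astype(np.uint8);k,l=cv2.connectedComponents(dark,connectivity=4);m=l==l[int(uv[1]),int(uv[0])]
  v,sc=fitcap(r,m,np.array([455,-300.]),3,27);print(n,uv,m.sum(),v.round(1),round(sc,3))
E
```

```text
time: 20.75
ee_pos: [455.3, -299.9, 181.0]
ee_rot: [-1.912, -2.492, -0.0]
ft_force: [0.1, 0.3, -0.1]
grip_width: 76.3
t 20.75 F [ 0.1  0.3 -0.1] M [-0.03 -0.03 -0.  ] j6 -1.059 z [ 455.26 -299.94  180.99] g 76.3
side [431.3800702 394.0807596] 1489 [ 457.3 -301.4] 0.938
scene [155.37751728 259.90239933] 839 [ 455.7 -300.8] 0.955
wrist [316.83706187 220.74498944] 3986 [ 455.8 -299.8] 0.962
```

View pics/side9.png

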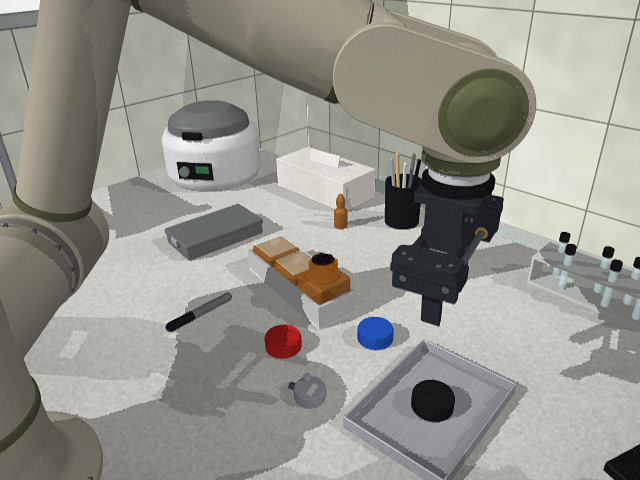

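View pics/wrist9.png

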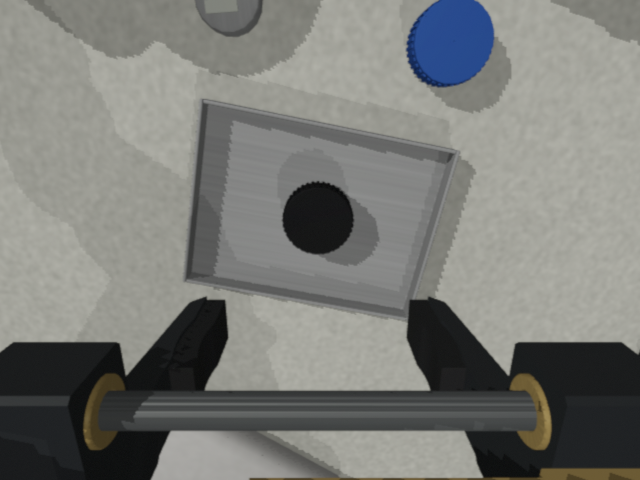

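View pics/scene9.png

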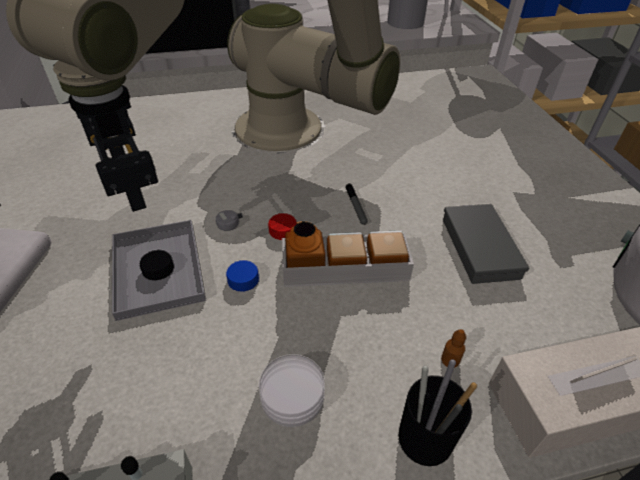

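The cap lies flat in the middle of the tray at wrist (318,217), side (433,400) and scene (156,264). The jar is upright in its pocket at side (323,275). The other things are where they were and the gripper is clear, so I hand it in.

```bash
python3 -c "
from station import *
print(close_job())"
```

```text
the job is handed in; nothing more can be done
None
```

The black cap is off the tall jar and lies flat, open side down, near the middle of the steel tray. The job was handed in at about 21 s and no verdict was reported.

- **Unscrewing:** I gripped at about 55 N, broke the cap loose anticlockwise and turned it 260° in one grip, following the climb by force. The largest upward force I read on the tool was about 10 N. With the jar's own weight that is 15–18 N on the pad, against the limit of 22 N. After 260° only the cap's weight showed when I lifted.
- **Climb rate:** The tool rose about 11.7 mm over the 260°, roughly 16 mm per turn. That is more than the "several mm per turn" in the description.
- **Setting down:** The fingertips reach about 4 mm below the cap's rim, so they met the tray floor first, at about 15 N. From there I eased the grip to 3 N and opened slowly, so the cap slid or dropped the last 4 mm or so, not fully placed.
- **Last checks:**
  - All three cameras put the cap within about 2 mm of (456, -301), near the tray's centre, and its outline matched a cap standing flat on the floor.
  - The jar looked upright and seated, and the other things looked unmoved. I judged both by eye and did not measure them.
  - The force on the tool was about zero, with the gripper well clear.

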